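Zero the run-out gauge and load the brass rod

ROBOT

A 6-joint arm with a two-finger parallel gripper is mounted at the origin on a cart in front of the work surface, level with it; the furniture and walls round the work are solid. World frame = base frame: x ahead of the robot, y to its left, z up, the work surface at z = 0. Lengths are in m, angles in rad, forces in N, time in s.
With the tool pointing down it reaches from about 0.4 to 0.825 m from the base axis. Payload 7 kg.
Tool frame: the origin (TCP) lies at the very end of the fingers, on their centre line; the grasp point (between the pads) lies arm.hold_point_z behind it (arm.hold_point_z is the distance from the TCP to the grasp point, in m); z points along the fingers, y is the line along which they close (so a half turn about z gives the same grasp; the last joint's range is limited). The gripper opens to 88 mm and grips with 3 to 60 N. Pads are 19 mm wide; open, the fingers measure 130 mm over their backs; the gripper's body (78 mm by 193 mm) begins 47 mm behind the grasp point.
Start: joints at [-0.983, 0.359, 0.012, 0, -1.224, -0.288], TCP at [0.199, -0.645, 0.227] pointing down, gripper open.
Joint ranges: [-3.07, 3.07], [-1.43, 2.12], [-1.02, 1.25], [-3.03, 1.67], [-3.05, -0], [-3.03, 3.03]. Speed limits (rad/s): [2.39, 2.39, 3.01, 3.14, 3.14, 3.14].

INTERFACE

Orientations are given as [roll, pitch, yaw] about the fixed x, y, z axes, in that order (R = Rz(yaw) Ry(pitch) Rx(roll)).
In Python, from station import arm, vision, status, workorder gives the robot as it stands (arm), with the cameras (vision), the readings (status) and the job (workorder).
- The arm moves only by the tool send_path, called by a JSON object that holds its "op" and its "data". Schema: {"type":"object","properties":{"ticks":{"type":"array","items":{"type":"array","items":{"type":"array","items":{"type":"number"},"minItems":5,"maxItems":5},"minItems":1,"maxItems":20},"minItems":1,"maxItems":1},"grip_force":{"type":"number"},"only":{"type":"string"},"quiet":{"type":"boolean"},"lines":{"type":"string"}},"required":["ticks"],"additionalProperties":false}. ticks is a list that holds a single list of rows (three levels of brackets), with 1 to 20 rows, each of 5 numbers: the finger opening in m, then dx, dy, dz in m, then a turn about the tool's z in rad; each row is the pose to reach, as a shift and turn from the pose commanded when the call began, along the tool's axes at that moment; what a row does not reach only later rows make up. A row lasts 1/12 s, in which the tool goes at most 0.0417 m and 0.125 rad, less where a joint would pass 70% of its speed; a pose out of reach is approached as far as the arm can. The fingers move at their own pace and stop on an object; grip_force is the grip in N (left out, the last holds). Time passes only in rows, so rows that do not move let the fingers close. The tool returns the time, the measured TCP pose, the force, the opening and the grip force at its end. only (a regular expression) keeps the lines of the reply that match it, lines (a string "A,B") keeps lines A to B, and quiet returns only ok. Input that does not fit is refused with a message, and nothing moves.
- status.get_state(): the state, without advancing time (a new reading comes with each control period).
- vision.grab_frame(name): name is "scene" or "side" or "wrist"; returns the picture (400x640x3 uint8, red, green, blue); there is no depth.
- vision.camera_params(name): a dict with "fx", "fy", "cx", "cy" (pixels), "D" ([k1, k2, p1, p2, k3] as OpenCV has them; the pictures are not rectified), "T" (4x4, takes a point from camera to world coordinates); the wrist camera has in their place "hand_eye" (4x4, takes a point from camera to tool coordinates, whose origin is the TCP and whose axes are the flange's). Camera axes: x right, y down, z forward; pixel columns grow to the right and rows downward; lengths in m; the calibration is good to about 2 mm. A picture is of the moment at which its call begins: read the wrist's pose just before it. camera_params takes no time and is no camera call.
- workorder.job_done(): hands the job in; it is judged then, once.
The state is a dict: "t": time; "q": joint angles; "qd": joint speeds; "joint_efforts": joint torques, N m; "eef_pos": TCP position; "ee_rot": TCP orientation; "force": force on the tool from outside, world axes, zero at the start; "moment": the same for the moment, N m; "width": finger opening in m; "gripper_force": force on a finger pad.
Only numpy, scipy, OpenCV 4.12 (cv2) and the standard library are available. Lean on these libraries where they do the work, as an engineer would, in place of code of your own. Each camera call takes 0.05 s, during which the arm holds its last target. There are 200 camera calls.

TASK

Get the run-out gauge ready for the brass rod: first turn the gauge's black reset knob back to its zero stop (anticlockwise seen from above). Then lift the brass rod out of the shallow wooden cradle without letting it roll away, lower it gently into the two steel vees of the gauge with its end touching the dark end stop, and let go. Leave the dark steel rod lying in the cradle.

Things in the scene. Friction and masses are not known exactly. Their poses are not given: they have to be found in the camera images.
- brass_rod: Plain brass rod, 22 mm diameter, 160 mm long, about 0.45 kg. Origin at its middle, on its axis; own y runs along the rod (either end is the same; it may be rolled about y). It lies across the two uprights of the wooden cradle, in one of two places, its axis 52 mm over the bench.
- steel_rod: Dark steel rod of the same size, in the other place of the cradle, 90 mm beside the brass one and parallel to it; it stays there. Origin at its middle, own y along the rod.
- cradle: Fixed wooden cradle, base board 190 x 130 x 12 mm. Origin under its centre; rods lie along own y at own x = -45 and +45 mm. Two rows of 14 mm thick uprights, centred at y = -48 and +48 mm, have notches only 4 mm deep with gentle 25 degree slopes: a sideways push of about 2 N rolls a rod out. The middle 82 mm of each rod hangs free, 29 mm above the board.
- gauge_stand: Fixed run-out gauge, grey base plate 180 x 190 x 12 mm. Origin under its centre. Two steel vee blocks (90 degree vees 11 mm deep; blocks 14 mm thick, 40 mm wide, 53 mm high over the bench) at own x = -45, y = -50 and +40 mm carry a rod along own y. Behind, at x = +50, y = 0 mm: a round blue dial housing, 74 mm diameter, 42 mm high, carrying the reset knob.
- stop_face (a point): Centre of the working face of the dark steel end stop on the gauge (plate 36 mm wide, 65 mm high over the bench), at the rod's height; the rod's end comes from own -y. Own axes as the gauge's.
- feeler_tip (a point): Tip of the gauge's thin fixed steel feeler (6 mm thick), standing under the middle of the rod line between the vees, 40 mm over the bench; its arm runs back to the dial at 25 mm. It stays clear of a seated rod by 7 mm.
- seat (a point): Point fixed to the gauge (own axes as the gauge's) where the brass rod's middle lies when the rod rests in both vees with its end against the stop: own x = -45, y = -5 mm, 58 mm over the bench. The stop lies toward +y from here.
- knob_grip (a point): Point on the reset knob's upright axis, at the height to grip, 64 mm over the bench; it turns with the knob. The knob's grip is an upright black bar 40 mm long (own x), 13 mm thick (own y), from 50 to 76 mm over the bench; a red line marks its pointer end (own -x). At zero its axes are the gauge's.
- reset_knob (a joint): Angle of the reset knob, rad: 0 at the zero stop (pointer toward the vees), growing clockwise seen from above; turn it anticlockwise to reset. Range 0 to 2.7, light friction of 0.03 N m, no spring, stays where left.

How it is judged:
By the outcome, as a careful person would: the job done as asked, in the order asked, and still so for the second after the job is handed in, with the robot touching nothing.
It also fails if it takes over 58 s, if anything falls off the work surface, if the arm or the gripper's body presses on something with over 40 N, if the wrist force passes 120 N, or if a joint passes its speed limit or range.

## Working session

There is one attempt and no reset: what is moved stays moved. The work goes in short steps, Python scripts to look and compute and a tool call to move; the robot and the scene stay as the last step left them, time stands still between calls to the robot, and variables do not carry over. Pictures are saved under pics/ and viewed, at most 10 in all, crops included, and the job is handed in when it is done.

```bash
ls; mkdir -p pics; python3 - <<'E'
from station import arm, vision, status, workorder
import cv2,numpy as np
s=status.get_state();print({k:np.round(v,3).tolist() for k,v in s.items()},arm.hold_point_z)
for n in("scene","side","wrist"):
    cv2.imwrite(f"pics/{n}0.png",vision.grab_frame(n)[:,:,::-1]);p=vision.camera_params(n);print(n,{k:np.round(v,4).tolist() for k,v in p.items()})
a=[cv2.imread(f"pics/{n}0.png") for n in("scene","side")]
cv2.imwrite("pics/a.png",cv2.resize(np.vstack(a),(480,600)))
E
```

```text
pics
station.py
{'t': 0.0, 'q': [-0.983, 0.359, 0.011, -0.0, -1.224, -0.288], 'qd': [0.0, 0.0, 0.001, -0.001, -0.001, 0.001], 'joint_efforts': [-0.001, -58.272, 29.307, 6.998, 0.007, -0.0], 'eef_pos': [0.199, -0.644, 0.226], 'ee_rot': [3.14, -0.0, -2.842], 'force': [-0.216, -0.607, -0.052], 'moment': [0.023, 0.016, -0.025], 'gripper_force': 0.0, 'width': 0.088} 0.0188
scene {'fx': 485.6579, 'fy': 485.6579, 'cx': 328.7787, 'cy': 186.5127, 'D': [-0.0022, 0.0, 0.0, 0.0, 0.0], 'T': [[-0.874, -0.2191, 0.4338, 0.1398], [-0.4854, 0.4374, -0.757, 0.6921], [-0.0239, -0.8722, -0.4886, 0.543], [0.0, 0.0, 0.0, 1.0]]}
side {'fx': 402.6792, 'fy': 402.6792, 'cx': 320.5381, 'cy': 193.6543, 'D': [-0.0397, 0.0, 0.0, 0.0, 0.0], 'T': [[0.9825, -0.1283, 0.1347, 0.4536], [-0.1849, -0.5953, 0.7819, -0.675], [-0.0201, -0.7932, -0.6087, 0.5869], [0.0, 0.0, 0.0, 1.0]]}
wrist {'fx': 316.5626, 'fy': 316.5626, 'cx': 314.3048, 'cy': 198.2524, 'D': [-0.0408, 0.0, 0.0, 0.0, 0.0], 'hand_eye': [[-0.0004, -0.9583, -0.2858, 0.0769], [1.0, -0.0002, -0.0007, 0.001], [0.0006, -0.2858, 0.9583, -0.1595], [0.0, 0.0, 0.0, 1.0]]}
```

View pics/scene0.png

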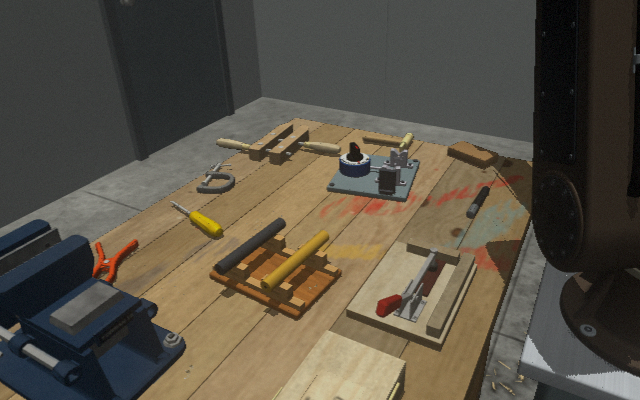

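View pics/side0.png

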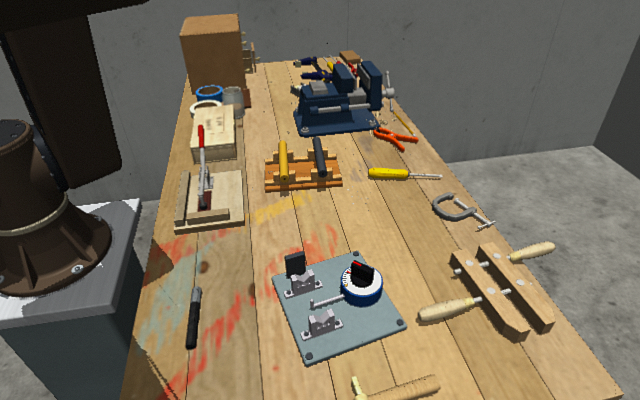

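The scene view shows the brass rod at about (298,260), the steel rod at (250,245) and the gauge at (378,175). The side view shows the brass rod at (283,160), the knob at (362,272), the vees at (302,285) and (322,325), and the dark stop at (295,265).

```bash
cat > h.py <<'E'
import cv2,numpy as np
from station import arm, vision, status, workorder
from scipy.spatial.transform import Rotation as R
def ray(n,uv,st=None):
    p=vision.camera_params(n);K=np.array([[p['fx'],0,p['cx']],[0,p['fy'],p['cy']],[0,0,1]])
    if n=="wrist":
        T=np.eye(4);T[:3,:3]=R.from_euler('xyz',st['ee_rot']).as_matrix();T[:3,3]=st['eef_pos'];T=T@np.array(p['hand_eye'])
    else:T=np.array(p['T'])
    x=cv2.undistortPoints(np.array([[uv]],float),K,np.array(p['D'])).ravel()
    return T[:3,3],T[:3,:3]@np.r_[x,1]
def plane(r,z): o,d=r;return o+d*(z-o[2])/d[2]
def tri(rs):
    A=0;b=0
    for o,d in rs:
        d=d/np.linalg.norm(d);P=np.eye(3)-np.outer(d,d);A=A+P;b=b+P@o
    x=np.linalg.solve(A,b);return x,[np.linalg.norm(np.cross(x-o,d/np.linalg.norm(d))) for o,d in rs]
def brass(im,box):
    h=cv2.cvtColor(im,cv2.COLOR_BGR2HSV);m=cv2.inRange(h,(20,150,70),(32,255,255))
    k=np.zeros_like(m);x0,y0,x1,y1=box;k[y0:y1,x0:x1]=255;m&=k
    c=max(cv2.findContours(m,0,2)[0],key=cv2.contourArea);return c
E
python3 - <<'E'
from h import *
a=cv2.imread('pics/scene0.png');b=cv2.imread('pics/side0.png')
ca=brass(a,(240,220,350,300));cb=brass(b,(260,130,310,195))
ra=cv2.minAreaRect(ca);rb=cv2.minAreaRect(cb);print(ra,rb)
print("mid",tri([ray("scene",ra[0]),ray("side",rb[0])]))
for n,r in(("scene",ra),("side",rb)):
    B=cv2.boxPoints(r);e=sorted([(np.linalg.norm(B[i]-B[(i+1)%4]),i) for i in range(4)])[:2]
    for _,i in e: m=(B[i]+B[(i+1)%4])/2;print(n,m,plane(ray(n,m),.052))
print("knob",tri([ray("scene",(355,148)),ray("side",(362,270))]))
c1=cv2.resize(a[120:210,310:440],None,fx=4.6,fy=4.6,interpolation=2)[:,:598];c2=cv2.resize(b[240:370,265:415],None,fx=4,fy=4,interpolation=2)
cv2.imwrite('pics/c1.png',c2)
o=b.copy();cv2.drawContours(o,[cb],-1,(0,0,255),1);o2=a.copy();cv2.drawContours(o2,[ca],-1,(0,0,255),1)
cv2.imwrite('pics/c2.png',np.hstack([cv2.resize(o[120:210,250:350],(400,360)),cv2.resize(o2[215:315,210:350],(400,360))]))
E
```

```text
((296.5667724609375, 262.8432312011719), (18.781801223754883, 85.2610092163086), 49.63546371459961) ((282.9071350097656, 160.606201171875), (41.24177932739258, 8.381394386291504), 86.18592071533203)
mid (array([0.50541648, 0.16981985, 0.04651552]), [np.float64(0.0015134608619539627), np.float64(0.001513460861953863)])
scene [264.0849  290.45282] [0.50751128 0.25469125 0.052     ]
scene [329.04865 235.23364] [0.49036142 0.08406857 0.052     ]
side [281.53546 140.03099] [0.51393926 0.26377784 0.052     ]
side [284.2788  181.18141] [0.49966771 0.07555924 0.052     ]
knob (array([ 0.59716621, -0.23239157,  0.06770876]), [np.float64(0.0007714891485599384), np.float64(0.0007714891485600362)])
```

View pics/c1.png

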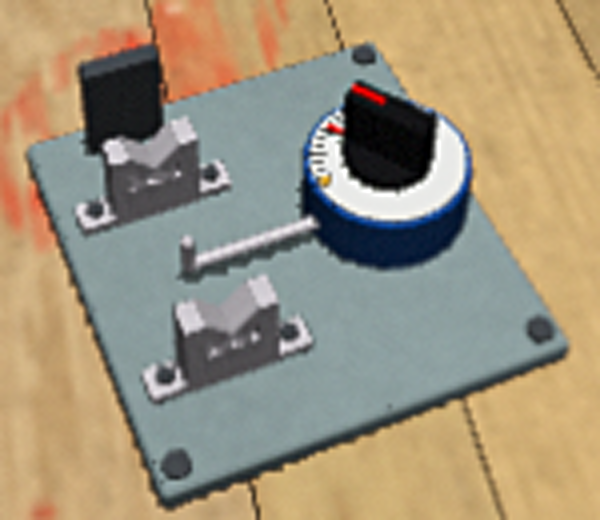

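The enlarged side view shows the plate corners at crop pixels (30,150), (165,497), (568,347) and (370,45). The knob's red pointer end is at the upper left (368,93), so it is turned clockwise from the vees. The stop is at (120,100).

```bash
python3 - <<'E'
from h import *
P=[plane(ray("side",(265+u/4,240+v/4)),.012)[:2] for u,v in((29,150),(163,493),(568,345),(368,43))]
P=np.array(P);print(P.round(4));c=P.mean(0);print("c",c)
for i in range(4): d=P[(i+1)%4]-P[i];print(np.linalg.norm(d),np.degrees(np.arctan2(d[1],d[0])))
# knob bar top line ends z=.076
for uv in((350,92),(382,102),(435,118),(368,93)): print(plane(ray("side",(265+uv[0]/4,240+uv[1]/4)),.076))
for uv in((152,160),(232,325)): print("vee",plane(ray("side",(265+uv[0]/4,240+uv[1]/4)),.042))
s=status.get_state()
Rm=R.from_euler('xyz',s['ee_rot']).as_matrix();print(Rm.round(3))
t=np.array([.597,-.23,.25]);print("tool shift to knob",Rm.T@(t-s['eef_pos']))
E
```

```text
[[ 0.446  -0.1686]
 [ 0.4803 -0.3486]
 [ 0.6535 -0.3175]
 [ 0.617  -0.1338]]
c [ 0.54920054 -0.24211625]
0.18329682539761005 -79.20765575611348
0.17590608524631496 10.196651717058371
0.18720374413476437 101.22250830433269
0.17450341829399574 -168.5270593353313
[ 0.58398757 -0.22053211  0.076     ]
[ 0.59580192 -0.22880385  0.076     ]
[ 0.6151065  -0.24197067  0.076     ]
[ 0.59132258 -0.22264969  0.076     ]
vee [ 0.49858054 -0.21140633  0.042     ]
vee [ 0.51680839 -0.30080641  0.042     ]
[[-0.955 -0.295 -0.   ]
 [-0.295  0.955  0.001]
 [ 0.     0.001 -1.   ]]
tool shift to knob [-0.50243217  0.27867346 -0.02385327]
```

{"op": "send_path", "data": {"ticks": [[[0.05,-0.502,0.279,-0.024,0.91],[0.05,-0.502,0.279,-0.024,0.91],[0.05,-0.502,0.279,-0.024,0.91],[0.05,-0.502,0.279,-0.024,0.91],[0.05,-0.502,0.279,-0.024,0.91],[0.05,-0.502,0.279,-0.024,0.91],[0.05,-0.502,0.279,-0.024,0.91],[0.05,-0.502,0.279,-0.024,0.91],[0.05,-0.502,0.279,-0.024,0.91],[0.05,-0.502,0.279,-0.024,0.91],[0.05,-0.502,0.279,-0.024,0.91],[0.05,-0.502,0.279,-0.024,0.91],[0.05,-0.502,0.279,-0.024,0.91],[0.05,-0.502,0.279,-0.024,0.91],[0.05,-0.502,0.279,-0.024,0.91],[0.05,-0.502,0.279,-0.024,0.91],[0.05,-0.502,0.279,-0.024,0.91],[0.05,-0.502,0.279,-0.024,0.91]]]}}

```text
t: 1.65
eef_pos: [0.5959, -0.2305, 0.2503]
ee_rot: [-3.141, -0.001, 2.531]
force: [0.5, -1.4, 0.2]
width: 0.05
gripper_force: 0.0
```

```bash
python3 - <<'E'
from h import *
import json
s=status.get_state();im=vision.grab_frame("wrist")[:,:,::-1];cv2.imwrite('pics/w1.png',im)
json.dump({k:np.array(s[k]).tolist() for k in('eef_pos','ee_rot')},open('w1.json','w'));print(s['q'],s['eef_pos'],s['ee_rot'])
E
```

```text
[-6.41294677e-02  2.86870797e-01 -3.69000244e-02 -2.03226365e-05
 -1.24777311e+00 -2.11710866e+00] [ 0.59590882 -0.23045556  0.25027899] [-3.14122071e+00 -6.48794857e-04  2.53114428e+00]
```

View pics/w1.png

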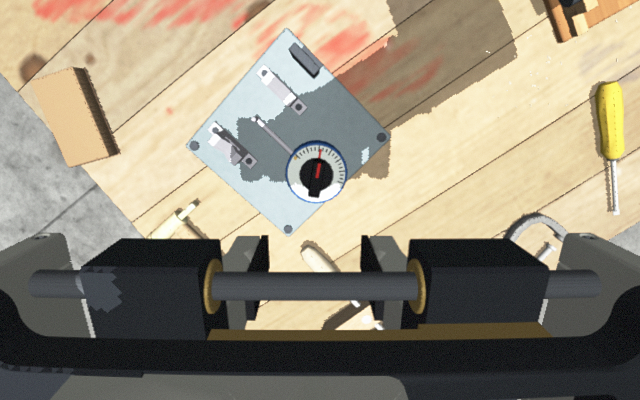

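The wrist view shows the dial at (317,172) with the red pointer line at about (319,170), almost upright in the picture. The plate corners are at (290,28), (388,137), (288,236) and (190,146), and the stop is at (305,60).

```bash
python3 - <<'E'
from h import *
import json
s=json.load(open('w1.json'));im=cv2.imread('pics/w1.png');W=lambda uv,z:plane(ray("wrist",uv,s),z)
h=cv2.cvtColor(im,cv2.COLOR_BGR2HSV)
sub=np.zeros(h.shape[:2],np.uint8);sub[135:208,280:352]=255
blue=cv2.inRange(h,(100,110,40),(130,255,255))&sub
red=(cv2.inRange(h,(0,130,90),(8,255,255))|cv2.inRange(h,(172,130,90),(180,255,255)))&sub
blk=cv2.inRange(h,(0,0,0),(180,255,45))&sub
p=cv2.findNonZero(blue);e=cv2.minEnclosingCircle(p);print("blue",e,W(e[0],.04))
for nm,m in(("red",red),("blk",blk)):
    for c in cv2.findContours(m,0,2)[0]:
        if cv2.contourArea(c)<8:continue
        r=cv2.minAreaRect(c);B=cv2.boxPoints(r);w=[W(b,.076)[:2] for b in B];print(nm,r,np.round(w,4).tolist())
P=np.array([W(c,.012)[:2] for c in((190,146),(288,236),(388,137),(290,28))]);print(P,P.mean(0))
for i in range(4): d=P[(i+1)%4]-P[i];print(np.linalg.norm(d),np.degrees(np.arctan2(d[1],d[0])))
cv2.imwrite('pics/w1c.png',cv2.resize(im[20:245,180:400],None,fx=2.6,fy=2.6,interpolation=2))
E
```

```text
blue ((315.7795104980469, 171.41204833984375), 31.158634185791016) [ 0.59663321 -0.22790211  0.04      ]
red ((317.7432556152344, 170.04054260253906), (3.452378749847412, 14.631509780883789), 9.462321281433105) [[0.5948, -0.2281], [0.5834, -0.217], [0.586, -0.2143], [0.5975, -0.2254]]
blk ((314.63897705078125, 175.47445678710938), (31.313932418823242, 34.987945556640625), 42.709388732910156) [[0.5809, -0.2494], [0.5728, -0.2125], [0.6058, -0.2053], [0.6148, -0.2428]]
[[ 0.48375836 -0.34207231]
 [ 0.65311975 -0.31329519]
 [ 0.61718308 -0.1324992 ]
 [ 0.44755695 -0.15957741]] [ 0.55040454 -0.23686103]
0.17178883388665275 9.643337340904358
0.18433294470085876 101.24210599412599
0.1717738429480031 -170.9301337153932
0.1860508793698006 -78.77992931691169
```

View pics/w1c.png

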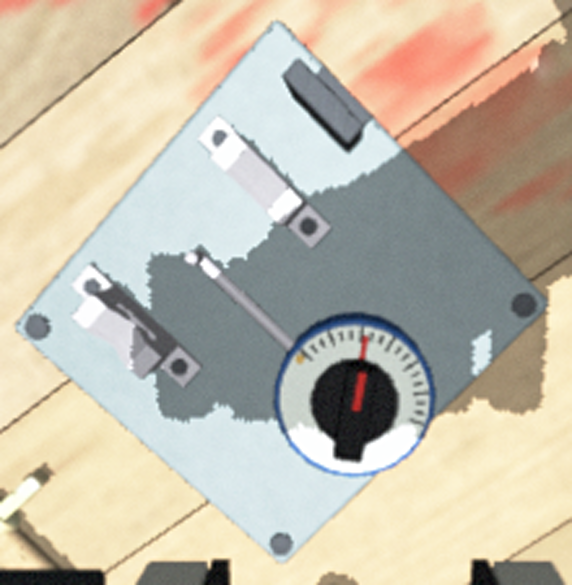

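The crop confirms the pointer leans about 9.5° clockwise of the tool's x axis, so the knob is at about 54°. I'll go lower and look again.

{"op": "send_path", "data": {"ticks": [[[0.05,0,0.002,0.1,0.16],[0.05,0,0.002,0.1,0.16],[0.05,0,0.002,0.1,0.16],[0.05,0,0.002,0.1,0.16],[0.05,0,0.002,0.1,0.16]]]}}

```text
t: 2.12
eef_pos: [0.5969, -0.2296, 0.1506]
ee_rot: [-3.14, -0.001, 2.371]
force: [0.4, -0.0, 0.5]
width: 0.05
gripper_force: 0.0
```

```bash
cat >> h.py <<'E'
def snap(f):
    import json
    s=status.get_state();cv2.imwrite(f'pics/{f}.png',vision.grab_frame("wrist")[:,:,::-1]);s={k:np.array(s[k]).tolist() for k in s};json.dump(s,open(f+'.json','w'));return s
E
python3 - <<'E'
from h import *
s=snap('w2');im=cv2.imread('pics/w2.png');h=cv2.cvtColor(im,cv2.COLOR_BGR2HSV);W=lambda uv,z:plane(ray("wrist",uv,s),z)
h[235:]=(0,0,255)
blue=cv2.inRange(h,(100,110,40),(130,255,255));e=cv2.minEnclosingCircle(cv2.findNonZero(blue));print("blue",e,W(e[0],.042))
red=cv2.inRange(h,(0,150,90),(8,255,255))|cv2.inRange(h,(172,150,90),(180,255,255))
for c in cv2.findContours(red,0,2)[0]:
    if cv2.contourArea(c)<20:continue
    r=cv2.minAreaRect(c);print("red",r,[W(b,.076)[:2].round(4).tolist() for b in cv2.boxPoints(r)])
E
```

```text
blue ((314.7327575683594, 192.8663787841797), 41.69432067871094) [ 0.59546968 -0.22682666  0.042     ]
red ((315.0, 196.0), (20.0, 4.0), 90.0) [[0.5838, -0.2174], [0.586, -0.2152], [0.5975, -0.2263], [0.5953, -0.2286]]
```

View pics/w2.png

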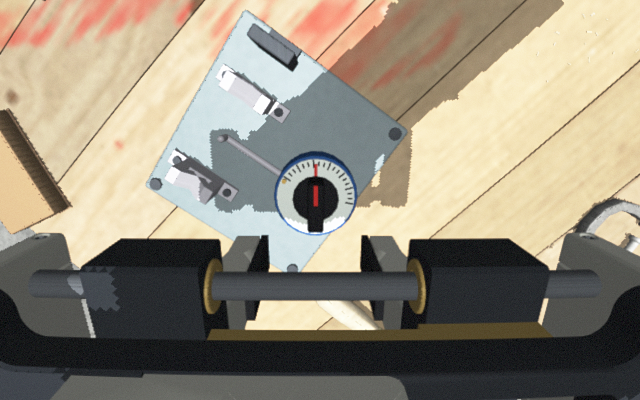

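The knob bar is now upright in the picture at u=315, aligned with the tool's x axis. I'll check its height from the two wrist views.

```bash
python3 - <<'E'
from h import *
import json
a=json.load(open('w1.json'));b=json.load(open('w2.json'))
print("knob top",tri([ray("wrist",(317.7,170),a),ray("wrist",(315,196),b)]))
print("dial",tri([ray("wrist",(315.8,171.4),a),ray("wrist",(314.7,192.9),b)]))
E
```

```text
knob top (array([ 0.58894995, -0.22032032,  0.0835557 ]), [np.float64(7.03266196875142e-05), np.float64(7.032661968736592e-05)])
dial (array([ 0.59785514, -0.22894031,  0.03104627]), [np.float64(0.00019501324418157645), np.float64(0.0001950132441815845)])
```

{"op": "send_path", "data": {"ticks": [[[0.05,0.001,0.001,0.04,0],[0.05,0.001,0.001,0.07,0],[0.05,0.001,0.001,0.095,0],[0.05,0.001,0.001,0.101,0],[0.05,0.001,0.001,0.101,0]]]}}

```text
t: 2.58
eef_pos: [0.5977, -0.2274, 0.0498]
ee_rot: [-3.141, -0.0, 2.371]
force: [-0.5, 0.3, 0.6]
width: 0.0502
gripper_force: 0.0
```

{"op": "send_path", "data": {"ticks": [[[0.01,0,0,0,0],[0.01,0,0,0,0],[0.01,0,0,0,0],[0.01,0,0,0,0],[0.01,0,0,0,0],[0.01,0,0,0,0],[0.01,0,0,0,-0.1],[0.01,0,0,0,-0.2],[0.01,0,0,0,-0.3],[0.01,0,0,0,-0.4],[0.01,0,0,0,-0.5],[0.01,0,0,0,-0.6],[0.01,0,0,0,-0.7],[0.01,0,0,0,-0.8]]], "grip_force": 12}}

```text
t: 3.75
eef_pos: [0.5961, -0.2296, 0.0503]
ee_rot: [-3.139, -0.003, -3.107]
force: [-6.0, -13.9, 4.5]
width: 0.0131
gripper_force: 12.9
```

{"op": "send_path", "data": {"ticks": [[[0.01,0,0,0,-0.05],[0.01,0,0,0,-0.1],[0.01,0,0,0,-0.15],[0.01,0,0,0,-0.15]]]}}

```text
t: 4.08
eef_pos: [0.5962, -0.2299, 0.0503]
ee_rot: [-3.139, -0.003, -2.959]
force: [-5.1, -13.5, 4.0]
width: 0.013
gripper_force: 13.3
```

```bash
python3 -c "
from h import *;s=status.get_state();print(s['moment'],s['q'][5])"
```

```text
[-5.08299579  1.76500559  0.02326426] -1.3295610393135056
```

{"op": "send_path", "data": {"ticks": [[[0.01,0,0,0,-0.04],[0.01,0,0,0,-0.08],[0.01,0,0,0,-0.12],[0.01,0,0,0,-0.12]]]}}

```text
t: 4.42
eef_pos: [0.5957, -0.23, 0.0503]
ee_rot: [-3.14, -0.004, -2.84]
force: [-5.7, -13.4, 4.9]
width: 0.014
gripper_force: 15.3
```

```bash
python3 -c "
from h import *;s=status.get_state();print(s['moment'],s['q'][5])"
```

```text
[-5.094341    2.32104684 -0.34484509] -1.2107046977672098
```

{"op": "send_path", "data": {"ticks": [[[0.01,0.0015,-0.0022,0,0],[0.01,0.0015,-0.0022,0,0]]]}}

```text
t: 4.58
eef_pos: [0.5957, -0.2302, 0.0503]
ee_rot: [3.141, -0.001, -2.843]
force: [-4.4, -0.8, 6.0]
width: 0.0142
gripper_force: 14.8
```

{"op": "send_path", "data": {"ticks": [[[0.05,0,0,0,0],[0.05,0,0,0,0],[0.05,0,0,0,0],[0.05,0,0,0,0],[0.05,0,0,-0.03,0],[0.05,0,0,-0.07,0],[0.05,0,0,-0.11,0],[0.05,0,0,-0.15,0],[0.05,0,0,-0.15,0],[0.05,0,0,-0.15,0]]]}}

```text
t: 5.42
eef_pos: [0.5984, -0.2295, 0.2026]
ee_rot: [-3.14, 0.005, -2.841]
force: [-0.6, 0.4, -1.0]
width: 0.0501
gripper_force: 0.0
```

```bash
python3 - <<'E'
from h import *
s=snap('w3');print(s['eef_pos'],s['ee_rot'])
E
```

```text
[0.5984473989065975, -0.2294529670139847, 0.2026064472181005] [-3.139588766452925, 0.005318140447036823, -2.8414638213177783]
```

View pics/w3.png

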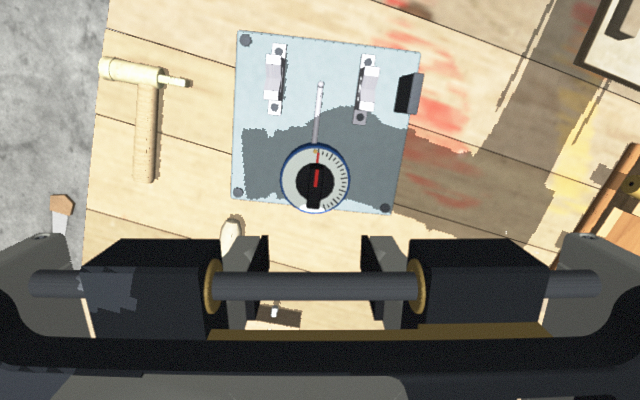

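The red pointer at (316,175) now points to the orange zero mark at (316,152), toward the vees, so the knob is at zero. The vees are at (277,78) and (366,88) and the stop is at (408,93). Next I'll take a closer view over the vees.

{"op": "send_path", "data": {"ticks": [[[0.05,0.03,0,0,0.12],[0.05,0.06,0.005,0.02,0.12],[0.05,0.09,0.005,0.02,0.12],[0.05,0.09,0.005,0.02,0.12],[0.05,0.09,0.005,0.02,0.12]]]}}

```text
t: 5.88
eef_pos: [0.5074, -0.2514, 0.1783]
ee_rot: [3.14, -0.002, -2.963]
force: [-0.0, 0.3, 0.0]
width: 0.0501
gripper_force: 0.0
```

```bash
python3 - <<'E'
from h import *
s=snap('w4');print(s['eef_pos'],s['ee_rot'])
im=cv2.imread('pics/w4.png')[30:240,170:470];cv2.imwrite('pics/w4c.png',cv2.resize(im,None,fx=2.6,fy=2.6,interpolation=2))
E
```

```text
[0.507390306496005, -0.2514476977069449, 0.17826945474358294] [3.1404852757092185, -0.002396832038574548, -2.9628385343314565]
```

View pics/w4c.png

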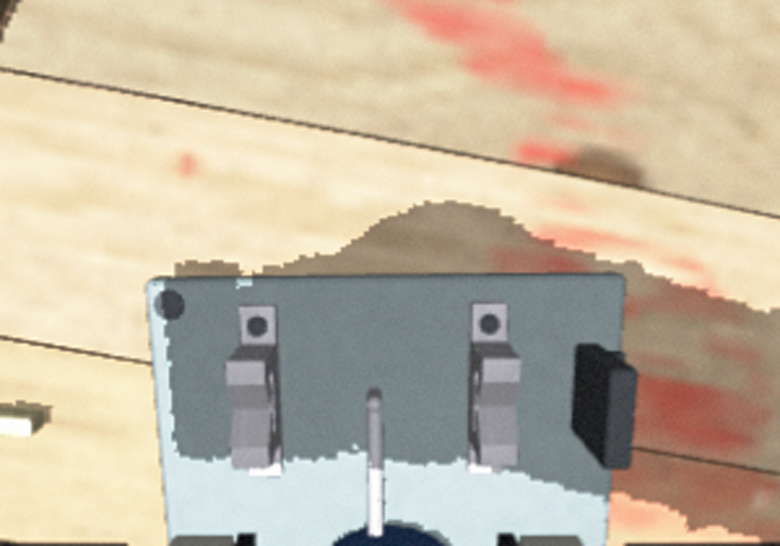

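The crop shows the left vee block's top centred at crop (249,414) and the right at (498,413). The stop's working-face top edge is at crop x≈604 and the feeler tip is at (374,395).

```bash
python3 - <<'E'
from h import *
import json
s=json.load(open('w4.json'));C=lambda u,v:(170+u/2.6,30+v/2.6);W=lambda uv,z:plane(ray("wrist",C(*uv),s),z)
L=W((249,414),.053);Rr=W((498,413),.053);d=Rr-L;print(L,Rr,np.linalg.norm(d),"gauge yaw",np.degrees(np.arctan2(-d[0],d[1])))
y=d/np.linalg.norm(d);m=(L+Rr)/2
print("seat by vees",m,"stop y from seat(vee mid): ",[(W((u,410),.065)-m)@y for u in(602,608)],[(W((574,410),.012)-m)@y])
print("feeler",W((374,395),.04),(W((374,395),.04)-m)@y)
# height: block top centres in w3 vs w4; 
s3=json.load(open('w3.json'))
for a,b in(((249,414),(277,80)),((498,413),(367,85))): print("tri",tri([ray("wrist",C(*a),s),ray("wrist",b,s3)]))
E=[W(c,.012)[:2] for c in((150,280),(624,276))];e=E[1]-E[0];print("edge yaw",np.degrees(np.arctan2(-e[0],e[1])),np.linalg.norm(e))
sd=cv2.imread('pics/side0.png')
B=[plane(ray("side",(265+u/4,240+v/4)),.053) for u,v in((152,147),(225,300))];print("side vee tops",B)
Rm=R.from_euler('xyz',s['ee_rot']).as_matrix()
print("to brass",Rm.T@(np.array([.505,.17,.25])-s['eef_pos']))
E
```

```text
[ 0.51409609 -0.2951929   0.053     ] [ 0.4979113  -0.20744703  0.053     ] 0.08922604039218789 gauge yaw 10.450783317831803
seat by vees [ 0.50600369 -0.25131996  0.053     ] stop y from seat(vee mid):  [np.float64(0.07855765871312453), np.float64(0.08063309698281892)] [np.float64(0.08211361556583636)]
feeler [ 0.50236123 -0.25179858  0.04      ] 0.0001900366390937365
tri (array([ 0.51501618, -0.29338493,  0.0490741 ]), [np.float64(0.0022256246927225614), np.float64(0.002225624692722413)])
tri (array([ 0.49547372, -0.2105857 ,  0.06414658]), [np.float64(0.0009183114398188752), np.float64(0.000918311439818764)])
edge yaw 10.709956461533423 0.18604453579782734
side vee tops [array([ 0.49876424, -0.2136356 ,  0.053     ]), array([ 0.51501723, -0.2965522 ,  0.053     ])]
to brass [-0.0724106   0.41523672 -0.07144453]
```

{"op": "send_path", "data": {"ticks": [[[0.05,-0.072,0.415,-0.03,-1.29],[0.05,-0.072,0.415,-0.03,-1.29],[0.05,-0.072,0.415,-0.03,-1.29],[0.05,-0.072,0.415,-0.03,-1.29],[0.05,-0.072,0.415,-0.03,-1.29],[0.05,-0.072,0.415,-0.03,-1.29],[0.05,-0.072,0.415,-0.03,-1.29],[0.05,-0.072,0.415,-0.03,-1.29],[0.05,-0.072,0.415,-0.03,-1.29],[0.05,-0.072,0.415,-0.03,-1.29],[0.05,-0.072,0.415,-0.03,-1.29],[0.05,-0.072,0.415,-0.03,-1.29],[0.05,-0.072,0.415,-0.03,-1.29],[0.05,-0.072,0.415,-0.03,-1.29],[0.05,-0.072,0.415,-0.03,-1.29]]]}}

```text
t: 7.18
eef_pos: [0.5061, 0.169, 0.2092]
ee_rot: [3.141, -0.001, -1.674]
force: [0.3, -0.1, -0.5]
width: 0.0498
gripper_force: 0.0Traceback (most recent call last):
```

```bash
cat >> h.py <<'E'
def rod(f):
    import json
    s=json.load(open(f+'.json'));im=cv2.imread(f'pics/{f}.png');c=brass(im,(150,0,480,238));r=cv2.minAreaRect(c);B=cv2.boxPoints(r)
    i=min((0,1),key=lambda i:np.linalg.norm(B[i]-B[i+1]));ends=sorted([tuple((B[i]+B[i+1])/2),tuple((B[i+2]+B[(i+3)%4])/2)],key=lambda e:e[1])
    return s,r,ends
E
python3 - <<'E'
from h import *
snap('w5');s,r,e=rod('w5');print(r,e)
w=[plane(ray("wrist",u,s),.052) for u in e];print(w,(w[0]+w[1])/2,np.linalg.norm(w[0]-w[1]));d=w[0]-w[1];print("dir",np.degrees(np.arctan2(d[1],d[0]))%360,"tool",np.degrees(s['ee_rot'][2])%360)
E
```

```text
  File "<stdin>", line 2, in <module>
  File "h.py", line 26, in rod
    s=json.load(open(f+'.json'));im=cv2.imread(f'pics/{f}.png');c=brass(im,(150,0,480,238));r=cv2.minAreaRect(c);B=cv2.boxPoints(r)
                                                                  ~~~~~^^^^^^^^^^^^^^^^^^^^
  File "h.py", line 20, in brass
    c=max(cv2.findContours(m,0,2)[0],key=cv2.contourArea);return c
ValueError: max() iterable argument is empty
```

View pics/w5.png

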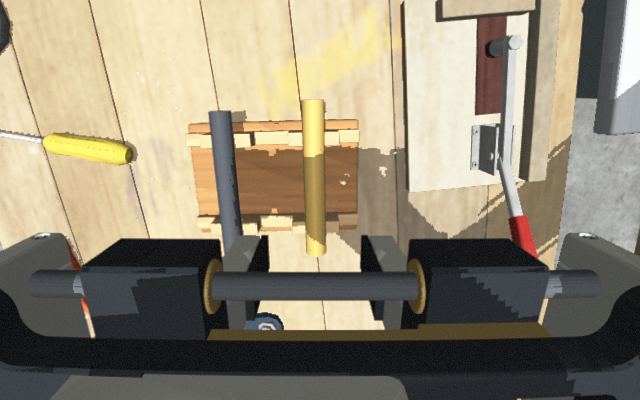

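The brass rod runs from (313,100) to (316,255), nearly aligned with the tool's x axis, with the steel rod to its left at (225,180). The mask's saturation limit needs lowering in this light.

```bash
python3 - <<'E'
from h import *
import json
s=json.load(open('w5.json'));im=cv2.imread('pics/w5.png');h=cv2.cvtColor(im,cv2.COLOR_BGR2HSV)
print([h[v,314].tolist() for v in(110,140,180,220,245)],[h[v,295].tolist() for v in(110,180,220)])
m=cv2.inRange(h,(19,95,70),(32,255,255));m[:,:298]=0;m[:,332:]=0;m[:95]=0;m[260:]=0
L=[(v,)+tuple(np.flatnonzero(m[v])[[0,-1]]) for v in range(102,256,8) if m[v].any()];print([tuple(map(int,x)) for x in L])
E
```

```text
[[29, 100, 252], [29, 97, 252], [21, 133, 188], [21, 137, 183], [28, 106, 252]] [[23, 86, 246], [14, 133, 138], [15, 100, 92]]
[(102, 300, 323), (110, 301, 323), (118, 302, 323), (126, 302, 323), (134, 302, 323), (142, 302, 324), (150, 303, 324), (158, 303, 324), (166, 304, 324), (174, 304, 324), (182, 304, 324), (190, 304, 324), (198, 305, 324), (206, 305, 324), (214, 305, 330), (222, 305, 324), (230, 305, 325), (238, 306, 324), (246, 306, 325), (254, 308, 323)]
```

```bash
python3 - <<'E'
from h import *
import json
s=json.load(open('w5.json'))
# silhouettes: end points on top of the rod (z~.06)
w=[plane(ray("wrist",u,s),.054) for u in((312.3,100),(316,256))];d=w[0]-w[1];m=(w[0]+w[1])/2
yaw=np.arctan2(d[1],d[0]);print(w,m,np.linalg.norm(d),"dir",np.degrees(yaw)%360,"tool",np.degrees(s['ee_rot'][2])%360)
print("height wrist+side",tri([ray("wrist",(314.2,178),s),ray("side",(282.9,160.6))]), "wrist+scene",tri([ray("wrist",(314.2,178),s),ray("scene",(296.6,262.8))]))
Rm=R.from_euler('xyz',s['ee_rot']).as_matrix();t=m.copy();t[2]=.036;print(Rm.T@(t-s['eef_pos']))
E
```

```text
[array([0.49969847, 0.08880011, 0.054     ]), array([0.51286877, 0.25213163, 0.054     ])] [0.50628362 0.17046587 0.054     ] 0.16386165155905116 dir 265.3899090976844 tool 264.09091979787803
height wrist+side (array([0.50615931, 0.16563633, 0.05005866]), [np.float64(0.00029101243184938047), np.float64(0.00029101243184945767)]) wrist+scene (array([0.50589784, 0.16704057, 0.0436095 ]), [np.float64(0.00014621603332411404), np.float64(0.00014621603332415863)])
[-1.61680345e-03 -1.58763618e-04  1.73191822e-01]
```

{"op": "send_path", "data": {"ticks": [[[0.05,-0.0016,0,0.03,-0.023],[0.05,-0.0016,0,0.07,-0.023],[0.05,-0.0016,0,0.11,-0.023],[0.05,-0.0016,0,0.14,-0.023],[0.05,-0.0016,0,0.16,-0.023],[0.05,-0.0016,0,0.17,-0.023],[0.05,-0.0016,0,0.173,-0.023],[0.05,-0.0016,0,0.173,-0.023]]]}}

```text
t: 7.9
eef_pos: [0.5065, 0.171, 0.0366]
ee_rot: [3.141, -0.001, -1.65]
force: [-0.6, -0.1, -0.4]
width: 0.0502
gripper_force: 0.0
```

{"op": "send_path", "data": {"ticks": [[[0.04,0,0,0,0],[0.034,0,0,0,0],[0.03,0,0,0,0],[0.027,0,0,0,0],[0.025,0,0,0,0],[0.023,0,0,0,0],[0.02,0,0,0,0],[0.02,0,0,0,0],[0.02,0,0,0,0],[0.02,0,0,0,0]]], "grip_force": 20}}

```text
t: 8.73
eef_pos: [0.5065, 0.1715, 0.0368]
ee_rot: [-3.141, 0.0, -1.649]
force: [-0.1, -0.4, 3.4]
width: 0.0215
gripper_force: 20.0
```

{"op": "send_path", "data": {"ticks": [[[0.015,0,0,0,0],[0.015,0,0,0,0],[0.015,0,0,-0.01,0],[0.015,0,0,-0.03,0],[0.015,0,0,-0.06,0],[0.015,0,0,-0.09,0],[0.015,0,0,-0.12,0],[0.015,0,0,-0.12,0],[0.015,0,0,-0.12,0],[0.015,0,0,-0.12,0]]], "grip_force": 35}}

```text
t: 9.57
eef_pos: [0.5049, 0.1709, 0.1556]
ee_rot: [3.139, -0.001, -1.649]
force: [0.1, -0.2, -5.0]
width: 0.0212
gripper_force: 35.0
```

```bash
python3 - <<'E'
from h import *
s=snap('w6');im=cv2.imread('pics/w6.png');h=cv2.cvtColor(im,cv2.COLOR_BGR2HSV)
cv2.imwrite('pics/s6.png',vision.grab_frame("side")[:,:,::-1])
print(s['eef_pos'],s['ee_rot'],s['width'],s['force'],s['moment'],s['q'])
Rm=R.from_euler('xyz',s['ee_rot']).as_matrix()
print("to pre-seat",Rm.T@(np.array([.506,-.2515,.12])-s['eef_pos']),"yaw delta",np.radians(280.5)-s['ee_rot'][2]-2*np.pi)
E
```

```text
[0.504900821972717, 0.1708934786710837, 0.15557604799347932] [3.13946157126961, -0.0005783536649277554, -1.6494626084851765] 0.021166949551247673 [0.14925529780554864, -0.1803899790659213, -4.9914380879576035] [-0.005950111168747715, 0.16720240681048418, -0.004426569010747287] [0.6936298304455111, 0.18709567034412905, -0.3981112927462147, -0.0012852497787902838, -0.9875198246393195, -0.7715878265724487]
to pre-seat [ 0.42098016 -0.0343659   0.03574637] yaw delta 0.26192585314968486
```

View pics/w6.png

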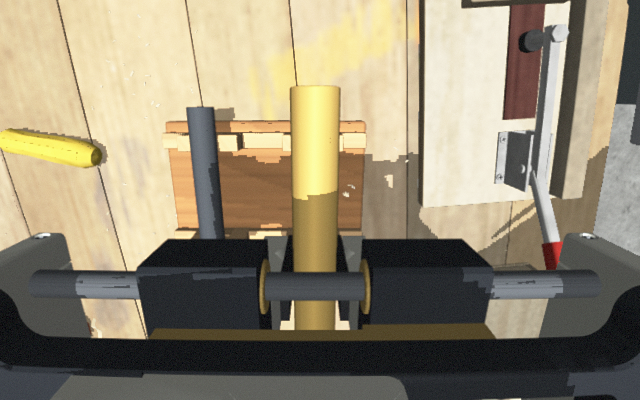

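The brass rod is lifted and held level, its +x end visible at (315,87), and the steel rod is still in the cradle at (205,170). I'll compute the rod's offset in the tool frame.

```bash
python3 - <<'E'
from h import *
import json
s=json.load(open('w6.json'));Rm=R.from_euler('xyz',s['ee_rot']).as_matrix()
for v in(86,89):
  for dz in(.0152,.026):print(v,dz,Rm.T@(plane(ray("wrist",(315,v),s),s['eef_pos'][2]+dz)-s['eef_pos']))
for u,v in((315,100),(314.5,200)): print(Rm.T@(plane(ray("wrist",(u,v),s),s['eef_pos'][2]+.022)-s['eef_pos']))
E
```

```text
86 0.0152 [ 0.08387541  0.00034359 -0.0151508 ]
86 0.026 [ 0.08329587  0.00033074 -0.02595118]
89 0.0152 [ 0.08263593  0.00034384 -0.01515151]
89 0.026 [ 0.08214911  0.00033097 -0.02595185]
[ 0.07795428  0.00033666 -0.02195425]
[ 0.03443318  0.00012029 -0.02197988]
```

{"op": "send_path", "data": {"ticks": [[[0.015,0.41,-0.034,0.03,-0.262],[0.015,0.41,-0.034,0.03,-0.262],[0.015,0.41,-0.034,0.03,-0.262],[0.015,0.41,-0.034,0.03,-0.262],[0.015,0.41,-0.034,0.03,-0.262],[0.015,0.41,-0.034,0.03,-0.262],[0.015,0.41,-0.034,0.03,-0.262],[0.015,0.41,-0.034,0.03,-0.262],[0.015,0.41,-0.034,0.03,-0.262],[0.015,0.41,-0.034,0.03,-0.262],[0.015,0.41,-0.034,0.03,-0.262],[0.015,0.425,-0.034,0.03,-0.262],[0.015,0.425,-0.034,0.03,-0.262],[0.015,0.425,-0.034,0.03,-0.262],[0.015,0.425,-0.034,0.03,-0.262]]]}}

```text
t: 10.92
eef_pos: [0.5063, -0.2545, 0.1255]
ee_rot: [3.14, 0.001, -1.387]
force: [0.9, 0.1, -4.8]
width: 0.0211
gripper_force: 35.0
```

{"op": "send_path", "data": {"ticks": [[[0.015,0,0,0.03,0],[0.015,0,0,0.05,0],[0.015,0,0,0.063,0],[0.015,0,0,0.07,0],[0.015,0,0,0.074,0],[0.015,0,0,0.076,0],[0.015,0,0,0.077,0],[0.015,0,0,0.077,0]]]}}

```text
t: 11.58
eef_pos: [0.5076, -0.2549, 0.0502]
ee_rot: [-3.141, -0.0, -1.386]
force: [0.0, -0.4, -5.2]
width: 0.021
gripper_force: 35.0
```

{"op": "send_path", "data": {"ticks": [[[0.015,0,0,0.001,0],[0.015,0,0,0.002,0],[0.015,0,0,0.003,0],[0.015,0,0,0.003,0]]]}}

```text
t: 11.92
eef_pos: [0.5069, -0.255, 0.0466]
ee_rot: [-3.141, 0.0, -1.387]
force: [-0.2, -0.2, -4.6]
width: 0.0214
gripper_force: 35.0
```

{"op": "send_path", "data": {"ticks": [[[0.015,0,0,0.0005,0],[0.015,0,0,0.001,0],[0.015,0,0,0.0015,0],[0.015,0,0,0.002,0],[0.015,0,0,0.002,0]]]}}

```text
t: 12.33
eef_pos: [0.5069, -0.2549, 0.0444]
ee_rot: [3.141, 0.0, -1.387]
force: [0.2, 1.1, -4.3]
width: 0.0212
gripper_force: 35.0
```

{"op": "send_path", "data": {"ticks": [[[0.015,0,0,0.0005,0],[0.015,0,0,0.001,0],[0.015,0,0,0.001,0]]]}}

```text
t: 12.58
eef_pos: [0.507, -0.255, 0.0438]
ee_rot: [-3.142, -0.0, -1.387]
force: [-1.2, 1.3, -1.8]
width: 0.0211
gripper_force: 35.0
```

{"op": "send_path", "data": {"ticks": [[[0.015,0,0,0.0005,0],[0.015,0,0,0.001,0],[0.015,0,0,0.001,0]]]}}

```text
t: 12.83
eef_pos: [0.5071, -0.255, 0.0436]
ee_rot: [-3.141, -0.0, -1.386]
force: [-4.7, 2.9, 7.1]
width: 0.0212
gripper_force: 35.0
```

{"op": "send_path", "data": {"ticks": [[[0.015,0,0.0007,-0.001,0],[0.015,-0.001,0.0007,-0.001,0],[0.015,-0.002,0.0007,-0.001,0],[0.015,-0.003,0.0007,-0.001,0],[0.015,-0.004,0.0007,-0.001,0],[0.015,-0.004,0.0007,-0.001,0]]]}}

```text
t: 13.33
eef_pos: [0.5055, -0.2509, 0.0433]
ee_rot: [3.141, 0.0, -1.387]
force: [-0.8, 0.1, -4.9]
width: 0.0212
gripper_force: 35.0
```

{"op": "send_path", "data": {"ticks": [[[0.015,-0.0005,0,0,0],[0.015,-0.001,0,0,0],[0.015,-0.001,0,0,0]]]}}

```text
t: 13.58
eef_pos: [0.5053, -0.2501, 0.0435]
ee_rot: [3.142, 0.0, -1.387]
force: [-0.8, -0.3, -5.7]
width: 0.0211
gripper_force: 35.0
```

{"op": "send_path", "data": {"ticks": [[[0.015,-0.0005,0,0,0],[0.015,-0.001,0,0,0],[0.015,-0.001,0,0,0]]]}}

```text
t: 13.83
eef_pos: [0.5052, -0.2491, 0.0436]
ee_rot: [-3.142, 0.0, -1.387]
force: [0.7, -0.1, -5.3]
width: 0.0212
gripper_force: 35.0
```

{"op": "send_path", "data": {"ticks": [[[0.015,-0.0005,0,0,0],[0.015,-0.001,0,0,0],[0.015,-0.001,0,0,0]]]}}

```text
t: 14.08
eef_pos: [0.505, -0.2481, 0.0436]
ee_rot: [-3.142, 0.0, -1.387]
force: [0.1, -0.1, -4.9]
width: 0.0209
gripper_force: 35.0
```

{"op": "send_path", "data": {"ticks": [[[0.015,-0.0005,0,0,0],[0.015,-0.001,0,0,0],[0.015,-0.001,0,0,0]]]}}

```text
t: 14.33
eef_pos: [0.5053, -0.2479, 0.0439]
ee_rot: [-3.141, -0.001, -1.386]
force: [1.1, -5.3, -6.0]
width: 0.0211
gripper_force: 35.0
```

{"op": "send_path", "data": {"ticks": [[[0.015,-0.0005,0,0,0],[0.015,-0.001,0,0,0],[0.015,-0.001,0,0,0]]]}}

```text
t: 14.58
eef_pos: [0.5054, -0.2478, 0.0442]
ee_rot: [-3.141, -0.002, -1.386]
force: [1.1, -12.2, -5.4]
width: 0.0209
gripper_force: 35.0
```

{"op": "send_path", "data": {"ticks": [[[0.015,0.0008,0,0,0],[0.015,0.0008,0,0.0005,0],[0.015,0.0008,0,0.001,0],[0.015,0.0008,0,0.0013,0],[0.015,0.0008,0,0.0013,0]]]}}

```text
t: 15.0
eef_pos: [0.5053, -0.2479, 0.0433]
ee_rot: [-3.141, -0.001, -1.386]
force: [-1.4, -5.3, 1.2]
width: 0.0212
gripper_force: 35.0
```

{"op": "send_path", "data": {"ticks": [[[0.015,0,0,0.0004,0],[0.015,0,0,0.0004,0]]]}}

```text
t: 15.17
eef_pos: [0.5053, -0.2479, 0.0432]
ee_rot: [-3.141, -0.002, -1.386]
force: [-2.7, -4.0, 4.7]
width: 0.021
gripper_force: 35.0
```

{"op": "send_path", "data": {"ticks": [[[0.015,0,0,0,0],[0.015,0,0,0,0],[0.015,0,0,0,0]]], "grip_force": 5}}

```text
t: 15.42
eef_pos: [0.5051, -0.2476, 0.0428]
ee_rot: [-3.141, -0.001, -1.386]
force: [-4.0, -5.0, 5.7]
width: 0.0218
gripper_force: 5.0
```

{"op": "send_path", "data": {"ticks": [[[0.024,0,0,0,0],[0.028,0,0,0,0],[0.034,0,0,0,0],[0.04,0,0,0,0],[0.04,0,0,0,0],[0.04,0,0,0,0]]]}}

```text
t: 15.92
eef_pos: [0.5049, -0.2469, 0.0418]
ee_rot: [3.142, 0.0, -1.387]
force: [0.9, -0.2, 0.2]
width: 0.0393
gripper_force: 0.0
```

{"op": "send_path", "data": {"ticks": [[[0.04,0,0,-0.01,0],[0.04,0,0,-0.03,0],[0.04,0,0,-0.06,0],[0.04,0,0,-0.09,0],[0.04,0,0,-0.13,0],[0.04,0,0,-0.15,0],[0.04,0,0,-0.15,0],[0.04,0,0,-0.15,0]]]}}

```text
t: 16.58
eef_pos: [0.5055, -0.2471, 0.1942]
ee_rot: [-3.138, -0.001, -1.387]
force: [0.3, 0.1, -0.7]
width: 0.04
gripper_force: 0.0
```

```bash
python3 - <<'E'
from h import *
s=snap('w7');im=cv2.imread('pics/w7.png');h=cv2.cvtColor(im,cv2.COLOR_BGR2HSV)
print(s['eef_pos'],s['ee_rot'][2])
sd=vision.grab_frame("side")[:,:,::-1];cv2.imwrite('pics/s7.png',sd);hs=cv2.cvtColor(np.ascontiguousarray(sd),cv2.COLOR_BGR2HSV)
for nm,H,box in(("wrist",h,(240,0,400,236)),("side",hs,(275,235,360,350))):
    m=cv2.inRange(H,(18,95,60),(32,255,255));k=np.zeros_like(m);x0,y0,x1,y1=box;k[y0:y1,x0:x1]=255;m&=k
    for c in sorted(cv2.findContours(m,0,2)[0],key=cv2.contourArea)[-3:]:print(nm,cv2.contourArea(c),np.round(cv2.boxPoints(cv2.minAreaRect(c))).tolist())
    print([(v,)+tuple(map(int,np.flatnonzero(m[v])[[0,-1]])) for v in range(y0,y1,12) if m[v].any()])
E
```

```text
[0.5055332765973521, -0.24707809157091273, 0.1942480187064528] -1.3867958360751809
wrist 5.5 [[250.0, 182.0], [252.0, 180.0], [254.0, 182.0], [252.0, 184.0]]
wrist 2657.5 [[304.0, 96.0], [327.0, 96.0], [327.0, 235.0], [304.0, 235.0]]
[(96, 305, 327), (108, 305, 327), (120, 305, 327), (132, 305, 327), (144, 305, 326), (156, 305, 327), (168, 305, 326), (180, 252, 326), (192, 305, 326), (204, 305, 326), (216, 305, 326), (228, 306, 326)]
side 131.0 [[318.0, 235.0], [328.0, 234.0], [330.0, 258.0], [320.0, 259.0]]
side 363.5 [[335.0, 235.0], [359.0, 235.0], [359.0, 256.0], [335.0, 256.0]]
side 1030.5 [[287.0, 258.0], [300.0, 252.0], [337.0, 331.0], [324.0, 337.0]]
[(235, 275, 359), (247, 277, 359), (259, 291, 302), (271, 279, 307), (283, 300, 314), (295, 306, 319), (307, 280, 325), (319, 283, 331), (331, 284, 334), (343, 276, 295)]
```

```bash
python3 - <<'E'
from h import *
import json
s=json.load(open('w7.json'));im=cv2.imread('pics/w7.png');h=cv2.cvtColor(im,cv2.COLOR_BGR2HSV)
for v in range(228,272,2):print(v,im[v,316].tolist(),end=' ')
e=plane(ray("wrist",(316,95.5),s),.060);g=np.array([-.182,.983,0]);seat=np.array([.506,-.2515,.06])
print("\nend",e,"along from seat",(e-seat)@g)
e2=plane(ray("wrist",(316,110),s),.066);e3=plane(ray("wrist",(315.7,228),s),.066);d=e3-e2;print("rod dir",np.degrees(np.arctan2(d[1],d[0])),"lat",(e3-seat)@[.983,.182,0],(e2-seat)@[.983,.182,0])
red=cv2.inRange(h,(0,150,80),(8,255,255))|cv2.inRange(h,(172,150,80),(180,255,255));red[236:]=0
for c in cv2.findContours(red[:,120:290].copy(),0,2)[0]:
    if cv2.contourArea(c)>10:
        r=cv2.minAreaRect(c);w=[plane(ray("wrist",b+[120,0],s),.076)[:2].round(4).tolist() for b in cv2.boxPoints(r)];print("red",r,w)
b=cv2.imread('pics/s7.png');print("side rod far end",[ (v,b[v,u].tolist()) for v,u in((246,288),(249,289),(252,291),(255,293),(258,295))])
E
```

```text
228 [84, 151, 182] 230 [85, 153, 184] 232 [85, 152, 182] 234 [86, 153, 183] 236 [87, 153, 185] 238 [82, 148, 179] 240 [86, 153, 183] 242 [87, 153, 182] 244 [85, 152, 183] 246 [85, 151, 180] 248 [82, 150, 181] 250 [88, 155, 185] 252 [84, 151, 181] 254 [85, 152, 181] 256 [86, 152, 182] 258 [84, 149, 179] 260 [84, 151, 179] 262 [84, 150, 180] 264 [72, 74, 76] 266 [73, 68, 65] 268 [75, 70, 66] 270 [77, 89, 125] 
end [ 0.52027732 -0.32985736  0.06      ] along from seat -0.07962375693159497
rod dir 100.45656598816421 lat -0.0001841988084406108 -0.00024784137567431517
red ((103.5, 193.0), (4.0, 17.0), 90.0) [[0.5957, -0.2309], [0.5803, -0.2338], [0.5799, -0.23], [0.5953, -0.2271]]
side rod far end [(246, [68, 94, 114]), (249, [58, 82, 120]), (252, [52, 75, 131]), (255, [46, 45, 46]), (258, [27, 107, 141])]
```

```bash
python3 -c "
from station import arm, vision, status, workorder
print(workorder.job_done())"
```

```text
the job is handed in; nothing more can be done
None
```

I turned the knob to its zero stop and seated the brass rod in both vees against the end stop (5 N contact felt before release), then handed in the job about 17 s in, with the steel rod untouched in the cradle.

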